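# Index the swing-arm bonding tray one hole toward the cassette

### The job

The small steel bonding tray rides on a swing arm that is locked by a spring index pin with a pull ring. Hook a fingertip under the ring and lift the pin out of its hole, swing the arm exactly one hole toward the perforated instrument cassette, then let the pin drop fully home in that hole and take the hand clear. Only hook the ring, lightly, never pinch or force it; the jar, dish and spool must stay standing on the tray, and nothing else on the bench may be shifted or picked up.

Things in the scene. Friction and masses are not known exactly. Their poses are not given: they have to be found in the camera images.
- stand: White stand, fixed: foot 210 x 112 mm, column, and 70 to 80 mm up a fan-shaped steel plate (radius 97 mm) with five 12.4 mm holes on an 80 mm radius, 22.5 degrees (31 mm) apart. Origin: underside, on the arm's upright pivot axis; x points along the arm as it stands at the start, through the middle hole (roughly toward the robot), z up. The hub cap on the pivot is 100 mm high
- swing_arm (a joint): Angle of the arm about the upright pivot (rad): 0 at the start, pin in the middle hole; positive counter-clockwise from above (to stand's +y, the robot's right). Next holes at +0.393 and -0.393, end holes +-0.785, stops +-0.82. Pin home: 0.015 rad of play. Pin out: turns lightly (friction 0.05 N m) and stays where left. White bar, 26 mm wide, top 91 mm above the worktop
- index_pin (a joint): Lift of the spring pin (m): 0 home, stop at 0.022. Upright, 10 mm thick, round tip, on the arm 80 mm from the pivot; it goes 10 mm into the plate: out of the hole from 0.0105, and resting on the plate between holes it reads 0.010. Spring 4 N at 0, 6.5 N at 0.010, 8 N at 0.016. Let go within 0.04 rad of a hole's middle, it drops in by itself
- pull_ring: Round steel wire ring fixed rigidly on the pin's head: inner diameter 46 mm, wire 5 mm. Origin: its centre, 100 mm from the pivot along the arm, 134 mm above the worktop with the pin home. It leans 45 degrees outward: its z axis, the way in reversed, points back over the pivot and up at 45 degrees; x outward and up at 45 degrees to its topmost point. 25 mm free beyond it
- tray_floor (a point): Middle of the inner floor of the open steel tray at the arm's end, 187 mm from the pivot, 93.5 mm above the worktop. The tray is 100 mm (along the arm) x 134 mm with walls 15 mm high; its near wall is 137 mm from the pivot
- cassette: closed perforated steel instrument cassette, 176 x 206 x 32 mm, lying on the worktop left or right of the stand; it tells to which side the arm is to be swung. Origin: centre of its underside
- card_scanner: slim black box (sheet scanner), 76 x 215 x 32 mm, lying on the worktop on the other side of the stand. Origin: centre of its underside. Leave it alone
- jar_a: small white paste jar with a red band, 39 mm diameter, 38 mm high, standing loose on the tray. Origin: centre of its underside
- cup_a: small mixing dish, 39 mm diameter, 25 mm high, standing loose on the tray. Origin: centre of its underside
- spool_b: small grey spool, 39 mm diameter, 14 mm high, lying loose on the tray. Origin: centre of its underside
- mouse: black computer mouse, 106 x 61 x 38 mm, on the worktop. Origin: centre of its underside. Leave it alone
- jar_b: small paste jar with a cream lid, 39 mm diameter, 38 mm high, on the worktop. Origin: centre of its underside. Leave it alone
- syringe_a: paste syringe, 138 x 24 x 19 mm, lying on the worktop. Origin: centre of its underside. Leave it alone
- plier_a: orthodontic pliers, 122 x 35 x 9 mm, lying on the worktop. Origin: centre of their underside. Leave them alone

How it is judged:
On the way, in this order (a step that is already met when the one before it is completed fails the run):
1. the fingertip holds the pin lifted clear of the middle hole (value of joint index_pin above 0.008 m and contact force between the fingers and pull_ring above 0.5 N and value of joint swing_arm between -0.2 and 0.2 rad), for 0.05 s.
2. the arm has been swung most of the way to the next hole on the cassette's side (((y of cassette in the frame of stand above 0 m and value of joint swing_arm above 0.25 rad) or (y of cassette in the frame of stand below 0 m and value of joint swing_arm below -0.25 rad))).
At the end, for the whole second after the job is handed in: The arm rests within 0.03 rad of the neighbouring hole on the cassette's side (swing_arm +0.393 if the cassette lies on stand's +y side, else -0.393), the pin is home (lift under 2 mm), and jar, dish and spool stand upright (within 0.15 rad) and still on the tray floor (((y of cassette in the frame of stand above 0 m and value of joint swing_arm between 0.3627 and 0.4227 rad) or (y of cassette in the frame of stand below 0 m and value of joint swing_arm between -0.4227 and -0.3627 rad)) and value of joint index_pin below 0.002 m and velocity of joint swing_arm between -0.03 and 0.03 rad/s and height (world z) of jar_a between 0.0875 and 0.1015 m and angle between each of jar_a, cup_a, spool_b's own z axis and vertical below 0.15 rad and linear speed of each of jar_a, cup_a, spool_b below 0.02 m/s and height (world z) of cup_a between 0.0875 and 0.1015 m and height (world z) of spool_b between 0.0875 and 0.1015 m); the robot touches nothing.
It fails at once if the ring is pinched between the fingers or wrenched (more than 30 N) (contact force between the fingers and pull_ring above 30 N).
It fails at once if jar, dish or spool is picked up, knocked over or leaves the tray (height (world z) of any of jar_a, cup_a, spool_b above 0.1135 m or height (world z) of any of jar_a, cup_a, spool_b below 0.0735 m or angle between any of jar_a, cup_a, spool_b's own z axis and vertical above 0.6 rad).
It fails at once if something else on the bench is shifted by more than 25 mm or picked up (distance of any of cassette, card_scanner, mouse, jar_b, syringe_a, plier_a from where it was at the start of the episode above 0.025 m).
It also fails if it takes over 40 s, if anything falls off the work surface, if the arm or the gripper's body presses on something with over 40 N, if the wrist force passes 120 N, or if a joint passes its speed limit or range.

### The arm

A 7-joint arm with a two-finger parallel gripper is mounted at the origin on a cart in front of the work surface, level with it; the furniture and walls round the work are solid. World frame = base frame: x ahead of the robot, y to its left, z up, the work surface at z = 0. Lengths are in m, angles in rad, forces in N, time in s.
With the tool pointing down it reaches from about 0.425 to 0.95 m from the base axis. Payload 4.7 kg.
Tool frame: the origin (TCP) lies at the very end of the fingers, on their centre line; the grasp point (between the pads) lies 19 mm behind it; z points along the fingers, y is the line along which they close (so a half turn about z gives the same grasp; the last joint's range is limited). The gripper opens to 85 mm and grips with 20 to 120 N. Pads are 22 mm wide; open, the fingers measure 114 mm over their backs; the gripper's body (76 mm by 85 mm) begins 54 mm behind the grasp point. The pads swing forward as they close: fully open they stand 13 mm farther back than shut.
Start: joints at [-1.342, 0.469, -0.049, 1.532, 0.024, 1.141, -0.082], TCP at [0.172, 0.653, 0.231] pointing down, gripper open.
Joint ranges: [-2.59, 2.59], [-0.33, 1.99], [-1.39, 1.29], [0.1, 2.45], [-1.04, 4.18], [0.21, 1.99], [-2.66, 2.66]. Speed limits (rad/s): [2.57, 2.57, 3.14, 3.14, 3.14, 3.14, 3.14].

### API

Orientations are given as a unit quaternion [x, y, z, w].
In Python, from cell import env, viewer, workorder gives the robot as it stands (env), with the cameras (viewer) and the job (workorder).
- The arm moves only by the tool shift_gripper, called after ">>>" by a JSON object that holds its "fn" and its "kwargs". Schema: {"type":"object","properties":{"segments":{"type":"object","properties":{"sx":{"type":"array","items":{"type":"number"},"minItems":1,"maxItems":10},"sy":{"type":"array","items":{"type":"number"},"minItems":1,"maxItems":10},"sz":{"type":"array","items":{"type":"number"},"minItems":1,"maxItems":10},"wx":{"type":"array","items":{"type":"number"},"minItems":1,"maxItems":10},"wy":{"type":"array","items":{"type":"number"},"minItems":1,"maxItems":10},"wz":{"type":"array","items":{"type":"number"},"minItems":1,"maxItems":10},"finger_gap":{"type":"array","items":{"type":"number"},"minItems":1,"maxItems":10}},"additionalProperties":false,"required":["sx","sy","sz","wx","wy","wz","finger_gap"]},"grip_force":{"type":"number"},"only":{"type":"string"},"quiet":{"type":"boolean"},"lines":{"type":"string"}},"required":["segments"],"additionalProperties":false}. segments is an object with one list for each field, all of the same length, 1 to 10, a row being the entries at one place: sx, sy, sz (the shift in fractions of the full range, 1 being 0.8 m), wx, wy, wz (a rotation vector in normalised numbers (1 is 360 degrees)), finger_gap (the opening from 0.0 (shut) to 1.0 (fully open)); each row is the pose to reach, as a shift and turn from the pose commanded when the call began, along the tool's axes at that moment; what a row does not reach only later rows make up. A row lasts 1/8 s, in which the tool goes at most 0.0625 m and 0.188 rad, less where a joint would pass 70% of its speed; a pose out of reach is approached as far as the arm can. The fingers move at their own pace and stop on an object; grip_force is the grip in N (left out, the last holds). Time passes only in rows, so rows that do not move let the fingers close. The tool returns the time, the measured TCP pose, the force, the opening and the grip force at its end. only (a regular expression) keeps the lines of the reply that match it, lines (a string "A,B") keeps lines A to B, and quiet returns only ok. Input that does not fit is refused with a message, and nothing moves.
- env.observe(): the state, without advancing time (a new reading comes with each control period).
- viewer.camera(name): name is "side" or "top"; returns the picture (480x640x3 uint8, red, green, blue); there is no depth.
- viewer.get_calibration(name): a dict with "vertical_fov" (degrees; the focal length in pixels is half the picture's height over the tangent of half this angle, whatever the lens; pixels are square), "cx", "cy" (the principal point, pixels), "k1" (the pictures are not rectified: a ray, as slopes to the right and down, at radius r is drawn at 1 + k1 r^2 times it, then the intrinsics apply), "rvec" (rotation vector, rad) and "tvec" (3), from world to camera coordinates, as OpenCV has them. Camera axes: x right, y down, z forward; pixel columns grow to the right and rows downward; lengths in m; the calibration is good to about 2 mm. A picture is of the moment at which its call begins. get_calibration takes no time and is no camera call.
- workorder.hand_in(): hands the job in; it is judged then, once.
The state is a dict: "t": time; "q": joint angles; "joint_vel": joint speeds; "joint_torque": joint torques, N m; "tcp_pos": TCP position; "eef_rot": TCP orientation; "force": force on the tool from outside, world axes, zero at the start; "ft_torque": the same for the moment, N m; "opening": opening from 0.0 (shut) to 1.0 (fully open); "gripper_force": force on a finger pad.
Only numpy, scipy, OpenCV 4.12 (cv2) and the standard library are available. Lean on these libraries where they do the work, as an engineer would, in place of code of your own. Each camera call takes 0.05 s, during which the arm holds its last target. There are 200 camera calls.

## Working session

There is one attempt and no reset: what is moved stays moved. The work goes in short steps, Python scripts to look and compute and a tool call to move; the robot and the scene stay as the last step left them, time stands still between calls to the robot, and variables do not carry over. Pictures are saved under pics/ and viewed, at most 10 in all, crops included, and the job is handed in when it is done.

```bash
ls; mkdir -p pics
```

Run:
```python
from cell import env, viewer, workorder
import cv2
for n in("side","top"):
    cv2.imwrite(f"pics/{n}0.png",viewer.camera(n)[:,:,::-1]); print(viewer.get_calibration(n))
s=env.observe(); print(s)
```

```text
cell.py
pics
{'vertical_fov': 56.23775162788178, 'cx': 318.65981396364157, 'cy': 239.0645883448344, 'k1': -0.0037179998762580523, 'rvec': array([ 0.14853869, -2.82980052,  1.27067642]), 'tvec': array([0.55356153, 0.04013249, 0.96773996])}
{'vertical_fov': 56.13012693282736, 'cx': 318.815325777115, 'cy': 237.67325550822332, 'k1': 0.0033437917470005036, 'rvec': array([ 2.12159462, -2.17161611,  0.19394486]), 'tvec': array([0.09986558, 0.5665754 , 1.0666116 ])}
{'t': 0.1, 'q': array([-1.34189427,  0.46937294, -0.04864093,  1.53354717,  0.02408849,
        1.14102646, -0.0822969 ]), 'joint_vel': array([ 0.00041551, -0.00080545, -0.00114598, -0.00253209, -0.00064796,
       -0.00079339, -0.00090111]), 'joint_torque': array([ 9.19246813e-04, -5.11513281e+01, -4.67403803e-02, -2.38387799e+01,
        1.08253083e-02,  4.40394098e-03, -5.95145650e-06]), 'tcp_pos': array([0.17191901, 0.65220068, 0.23036988]), 'eef_rot': array([ 1.28510726e-01,  9.91707725e-01, -8.79000301e-04, -9.84864014e-05]), 'force': array([-0.18158055,  0.07817384, -0.47749116]), 'ft_torque': array([-0.00199968,  0.00172679,  0.05495173]), 'gripper_force': 0.0, 'opening': 0.9979756358003697}
```

View pics/top0.png

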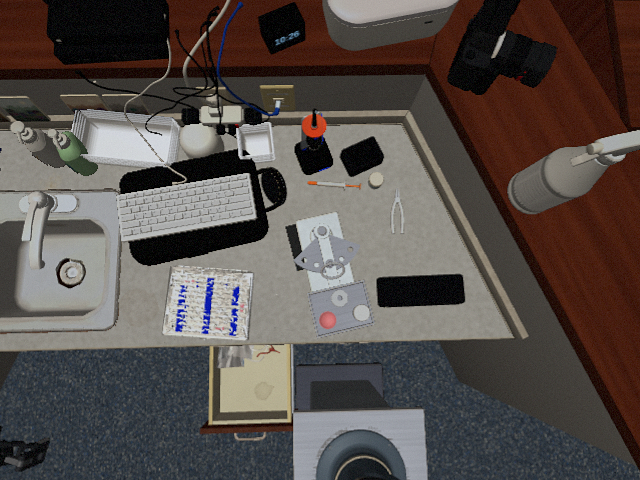

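View pics/side0.png

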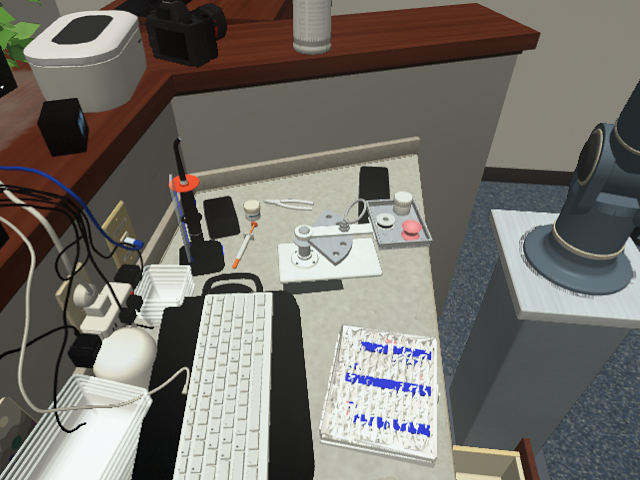

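The top view shows the pivot cap near (321,231), the ring near (335,268), the tray near (341,308) and the cassette at (208,303), which is on the robot's left. So the arm swings to negative angles. I'll zoom in for precise pixels.

Run:
```python
import cv2,numpy as np
a=cv2.imread("pics/top0.png")[205:345,285:385]; b=cv2.imread("pics/side0.png")[175:295,270:440]
a=cv2.resize(a,None,fx=4,fy=4,interpolation=cv2.INTER_CUBIC); b=cv2.resize(b,None,fx=4,fy=4,interpolation=cv2.INTER_CUBIC)
cv2.imwrite("pics/a1.png",a); cv2.imwrite("pics/b1.png",b)
```

```text
(no output)
```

View pics/a1.png

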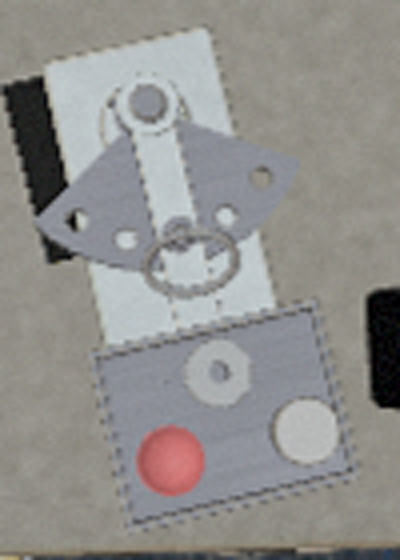

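View pics/b1.png

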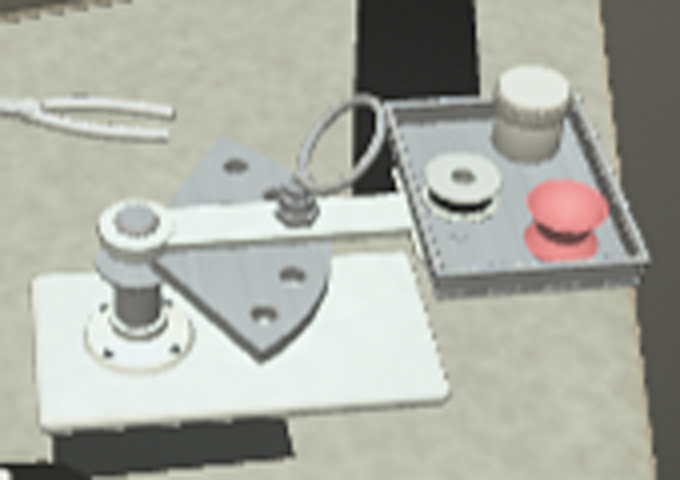

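The crops show the cap centre at (150,103) in a1. The plate holes are at (77,221), (126,239), (226,216) and (262,177), the ring centre is about (191,263), and the ring is about (341,146) in b1. Next I'll turn these into positions.

Create h.py:
```python
import numpy as np,cv2
from cell import env, viewer, workorder
from scipy.spatial.transform import Rotation as R
from scipy.optimize import least_squares
def ray(n,u,v):
    c=viewer.get_calibration(n); f=240/np.tan(np.radians(c['vertical_fov']/2))
    K=np.array([[f,0,c['cx']],[0,f,c['cy']],[0,0,1]]); 
    p=cv2.undistortPoints(np.array([[[u,v]]],float),K,np.array([c['k1'],0,0,0.]))[0,0]
    Rm=cv2.Rodrigues(c['rvec'])[0]
    return -Rm.T@c['tvec'],Rm.T@np.array([p[0],p[1],1])
def onz(n,u,v,z):
    o,d=ray(n,u,v); return o+d*(z-o[2])/d[2]
def two(r1,r2):
    A=[];b=[]
    for o,d in(r1,r2):
        d=d/np.linalg.norm(d); P=np.eye(3)-np.outer(d,d); A.append(P);b.append(P@o)
    x=np.linalg.lstsq(np.vstack(A),np.hstack(b),rcond=None)[0]
    return x
T=lambda u,v:(285+(u-1.5)/4,205+(v-1.5)/4)
S=lambda u,v:(270+(u-1.5)/4,175+(v-1.5)/4)
```

Run:
```python
from h import *
a=22.5*np.pi/180
hol=lambda k:[.08*np.cos(k*a),.08*np.sin(k*a)]
# top view: stand +y is robot's right = image right -> positive k right
pts=[("top",T(150,103),.1,[0,0]),("top",T(77,221),.08,hol(-2)),("top",T(126,239),.08,hol(-1)),("top",T(226,216),.08,hol(1)),("top",T(262,177),.08,hol(2)),
("top",T(191,263),.134,[.1,0]),
("side",S(137,219),.1,[0,0]),("side",S(236,166),.08,hol(2)),("side",S(292,274),.08,hol(-1)),("side",S(264,315),.08,hol(-2)),("side",S(341,146),.134,[.1,0])]
W=np.array([onz(n,*p,z)[:2] for n,p,z,_ in pts]); L=np.array([l for *_,l in pts])
def f(x):
    c,s=np.cos(x[2]),np.sin(x[2]); return (L@np.array([[c,s],[-s,c]])+x[:2]-W).ravel()
r=least_squares(f,[.7,0,np.pi]); print(r.x,np.round(1000*r.fun.reshape(-1,2),1))
print("ring tri",two(ray("top",*T(191,263)),ray("side",*S(341,146))))
print("cap tri",two(ray("top",*T(150,103)),ray("side",*S(137,219))))
print("tray",[onz("top",*T(*p),.107).round(3) for p in[(95,352),(313,303),(353,472),(133,523)]])
print("cyl",[onz("top",*T(*p),z).round(3) for p,z in[((171,460),.118),((305,430),.131),((219,372),.107)]])
for n,p in(("jar_b",(376,180)),("ply",(397,210))): print(n,onz("top",*p,.03))
```

```text
[0.57775509 0.08225552 3.35713668] [[ 0.7  2.6]
 [-0.2  1.3]
 [-0.2  1. ]
 [ 0.6  0.8]
 [ 0.2  1.4]
 [ 0.7  0.9]
 [ 0.5 -4.7]
 [ 0.2 -0.6]
 [-0.9 -0.2]
 [-1.  -1.7]
 [-0.6 -0.9]]
ring tri [0.48009473 0.059892   0.13243307]
cap tri [0.57824144 0.07944168 0.09356051]
tray [array([0.432, 0.115, 0.107]), array([ 0.457, -0.011,  0.107]), array([ 0.361, -0.03 ,  0.107]), array([0.336, 0.096, 0.107])]
cyl [array([0.371, 0.074, 0.118]), array([ 0.385, -0.001,  0.131]), array([0.419, 0.045, 0.107])]
jar_b [ 0.71750744 -0.06381608  0.03      ]
ply [ 0.63784657 -0.11362506  0.03      ]
```

Add to h.py:
```python
PIV=np.array([.5778,.0823]); YAW=3.3571
def goal(th,d,lift=0,dx=0):
    """tool pose: arm angle th, TCP d beyond the ring centre along the way in, lifted, dx up along ring plane"""
    a=YAW+th; u=np.array([np.cos(a),np.sin(a),0]); k=np.array([0,0,1.])
    z=(u-k)/2**.5; y=np.array([-u[1],u[0],0])*-1*-1
    y=np.cross(-k,u); x=np.cross(y,z)
    p=np.r_[PIV,0]+.1*u+k*(.134+lift)+d*z+dx*(u+k)/2**.5
    return p,R.from_matrix(np.c_[x,y,z])
def row(g,s=None):
    s=s or env.observe(); R0=R.from_quat(s['eef_rot'])
    return np.round(np.r_[R0.inv().apply(g[0]-s['tcp_pos']),(R0.inv()*g[1]).as_rotvec()],4).tolist()
```

Run:
```python
from h import *
g=goal(0,-.12); print(g[0],g[1].as_matrix().round(2)); print(row(g));
```

```text
[0.5630032  0.07906088 0.21885281] [[-0.69 -0.21 -0.69]
 [-0.15  0.98 -0.15]
 [ 0.71  0.   -0.71]]
[-0.5243, -0.4545, 0.0123, 0.1841, 0.77, -0.4492]
```

The rows are not in the units I measure in: shifts go in shares of 0.8 m and turns go in shares of 360 degrees. I convert before sending: -0.52 m / 0.8 = -0.65, -0.26 m / 0.8 = -0.325, 0.77 rad / 6.2832 = 0.1225.

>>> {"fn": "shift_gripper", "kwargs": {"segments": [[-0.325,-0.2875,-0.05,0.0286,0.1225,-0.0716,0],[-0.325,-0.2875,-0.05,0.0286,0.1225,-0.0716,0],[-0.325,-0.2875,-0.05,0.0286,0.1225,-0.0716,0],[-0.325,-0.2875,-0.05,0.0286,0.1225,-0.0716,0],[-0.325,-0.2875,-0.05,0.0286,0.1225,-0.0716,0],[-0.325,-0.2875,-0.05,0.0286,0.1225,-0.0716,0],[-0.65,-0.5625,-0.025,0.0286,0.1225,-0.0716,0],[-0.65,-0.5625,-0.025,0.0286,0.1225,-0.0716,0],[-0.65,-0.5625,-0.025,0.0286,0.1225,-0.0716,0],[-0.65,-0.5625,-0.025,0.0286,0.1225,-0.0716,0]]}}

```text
refused: segments: the value is not of type 'object' (schema: type "object"). Nothing was moved.
```

I used the wrong layout. The manual says an object with one list for each field; once more.

>>> {"fn": "shift_gripper", "kwargs": {"segments": {"sx":[-0.325,-0.325,-0.325,-0.325,-0.325,-0.325,-0.65,-0.65,-0.65,-0.65],"sy":[-0.2875,-0.2875,-0.2875,-0.2875,-0.2875,-0.2875,-0.5625,-0.5625,-0.5625,-0.5625],"sz":[-0.05,-0.05,-0.05,-0.05,-0.05,-0.05,-0.025,-0.025,-0.025,-0.025],"wx":[0.0286,0.0286,0.0286,0.0286,0.0286,0.0286,0.0286,0.0286,0.0286,0.0286],"wy":[0.1225,0.1225,0.1225,0.1225,0.1225,0.1225,0.1225,0.1225,0.1225,0.1225],"wz":[-0.0716,-0.0716,-0.0716,-0.0716,-0.0716,-0.0716,-0.0716,-0.0716,-0.0716,-0.0716],"finger_gap":[0,0,0,0,0,0,0,0,0,0]}}}

```text
t: 1.35
tcp_pos: [0.5088, 0.1578, 0.2562]
eef_rot: [-0.1, 0.919, -0.038, -0.38]
force: [0.1, -0.4, -0.1]
opening: 0.002
gripper_force: 0.0
```

```bash
python3 -c "
from h import *
print(row(goal(0,-.12)),env.observe()['q'])"
```

```text
[-0.0516, -0.0887, 0.0005, 0.0044, 0.0012, 0.0034] [-0.2967741   0.63943676 -0.05521355  1.396745   -0.07311896  1.88331246
  1.43929889]
```

Converted, -0.089 m / 0.8 = -0.1113, -0.05 m / 0.8 = -0.0625, 0.004 rad / 6.2832 = 0.0006.

>>> {"fn": "shift_gripper", "kwargs": {"segments": {"sx":[-0.0625,-0.065,-0.065,-0.065,-0.065,-0.065],"sy":[-0.075,-0.1113,-0.1113,-0.1113,-0.1113,-0.1113],"sz":[0,0,0.05,0.0875,0.0875,0.0875],"wx":[0,0.0006,0.0006,0.0006,0.0006,0.0006],"wy":[0,0.0002,0.0002,0.0002,0.0002,0.0002],"wz":[0,0.0005,0.0005,0.0005,0.0005,0.0005],"finger_gap":[0,0,0,0,0,0]}}}

```text
t: 2.1
tcp_pos: [0.5154, 0.0707, 0.1703]
eef_rot: [-0.1, 0.919, -0.041, -0.379]
force: [0.1, -0.2, -0.5]
opening: 0.003
gripper_force: 0.0
```

Run:
```python
from h import *
print(row(goal(0,0)),env.observe()['q'].round(3))
a=viewer.camera("top")[205:325,285:385,::-1]; b=viewer.camera("side")[130:250,270:430,::-1]
a=cv2.resize(a,None,fx=4,fy=4,interpolation=cv2.INTER_CUBIC); b=cv2.resize(b,None,fx=4,fy=4,interpolation=cv2.INTER_CUBIC)
cv2.imwrite("pics/ab2.png",cv2.resize(np.hstack([a[:480],b]),(800,369)));cv2.imwrite("pics/b2.png",b)
```

```text
[0.0003, -0.002, 0.0515, 0.0004, 0.0022, 0.0005] [-0.198  0.7   -0.03   1.498  0.01   1.726  1.555]
```

View pics/ab2.png

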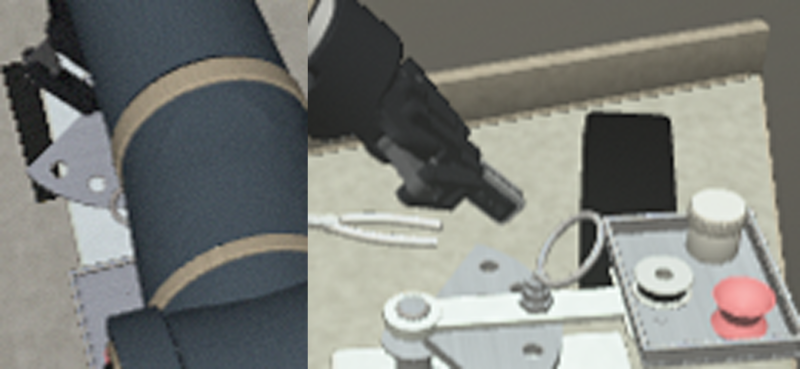

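The side view shows the shut fingertip centred near (507,203), with the ring ahead at about (572,250). I'll check that the calibrated projection agrees with this.

Run:
```python
from h import *
c=viewer.get_calibration("side"); f=240/np.tan(np.radians(c['vertical_fov']/2))
K=np.array([[f,0,c['cx']],[0,f,c['cy']],[0,0,1]])
P=np.array([env.observe()['tcp_pos'],goal(0,0)[0]])
q=cv2.projectPoints(P,c['rvec'],c['tvec'],K,np.array([c['k1'],0,0,0.]))[0][:,0]
print(q, "in picture:",((q-[270,130])*4*.769+[307.6,0]).round(0), "ring seen",S(341,146))
```

```text
[[337.08535255 197.44891058]
 [355.18821255 210.86619332]] in picture: [[514. 207.]
 [570. 249.]] ring seen (354.875, 211.125)
```

Converted, 0.063 m / 0.8 = 0.0788, -0.002 m / 0.8 = -0.0025.

>>> {"fn": "shift_gripper", "kwargs": {"segments": {"sx":[0,0,0,0,0,0],"sy":[-0.0025,-0.0025,-0.0025,-0.0025,-0.0025,-0.0025],"sz":[0.025,0.0438,0.0625,0.0788,0.0788,0.0788],"wx":[0,0,0,0,0,0],"wy":[0,0,0,0,0,0],"wz":[0,0,0,0,0,0],"finger_gap":[0,0,0,0,0,0]}}}

```text
t: 2.95
tcp_pos: [0.4719, 0.0591, 0.1254]
eef_rot: [-0.099, 0.919, -0.041, -0.38]
force: [-0.4, 0.4, -0.2]
opening: -0.002
gripper_force: 0.0
```

Run:
```python
from h import *
print(row(goal(0,.012)))
b=viewer.camera("side")[150:250,290:430,::-1]
cv2.imwrite("pics/b3.png",cv2.resize(b,None,fx=5,fy=5,interpolation=cv2.INTER_CUBIC))
```

```text
[0.0001, 0.0, -0.0, 0.0005, 0.0015, 0.0004]
```

View pics/b3.png

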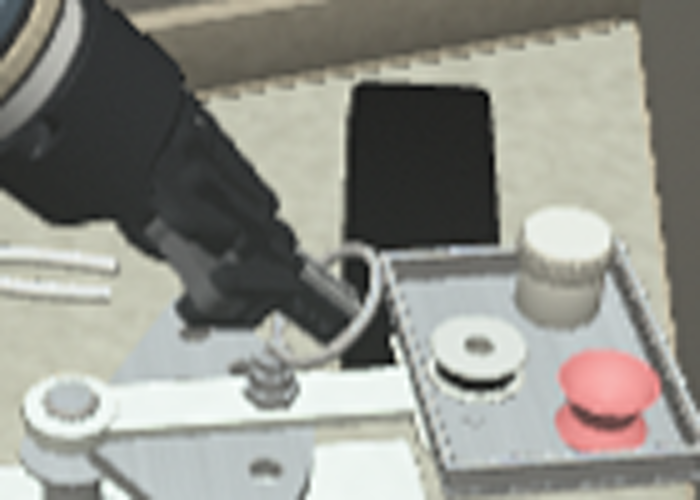

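The fingertip is inside the ring, which spans about (275–380, 245–365), with no contact yet. I'll move up to the wire and then lift gently.

>>> {"fn": "shift_gripper", "kwargs": {"segments": {"sx":[0.0038,0.0075,0.01,0.0125,0.0125],"sy":[0,0,0,0,0],"sz":[0,0,-0.0025,-0.005,-0.005],"wx":[0,0,0,0,0],"wy":[0,0,0,0,0],"wz":[0,0,0,0,0],"finger_gap":[0,0,0,0,0]}}}

```text
t: 3.62
tcp_pos: [0.4675, 0.0581, 0.1354]
eef_rot: [-0.099, 0.919, -0.041, -0.38]
force: [-0.4, -0.3, -0.6]
opening: -0.004
gripper_force: 0.0
```

```bash
python3 -c "
from h import *
print(env.observe()['ft_torque'])"
```

```text
[ 0.12091158 -0.7223401  -0.00158817]
```

Converted, -0.0035 m / 0.8 = -0.0044, -0.002 m / 0.8 = -0.0025.

>>> {"fn": "shift_gripper", "kwargs": {"segments": {"sx":[0.0013,0.0025,0.0044,0.0044],"sy":[0,0,0,0],"sz":[-0.0013,-0.0025,-0.0044,-0.0044],"wx":[0,0,0,0],"wy":[0,0,0,0],"wz":[0,0,0,0],"finger_gap":[0,0,0,0]}}}

```text
t: 4.12
tcp_pos: [0.4677, 0.058, 0.1396]
eef_rot: [-0.099, 0.919, -0.041, -0.38]
force: [2.4, -0.5, -5.2]
opening: 0.004
gripper_force: 2.3
```

Converted, -0.0085 m / 0.8 = -0.0106, -0.006 m / 0.8 = -0.0075.

>>> {"fn": "shift_gripper", "kwargs": {"segments": {"sx":[0.0025,0.005,0.0075,0.0106,0.0106,0.0106],"sy":[0,0,0,0,0,0],"sz":[-0.0025,-0.005,-0.0075,-0.0106,-0.0106,-0.0106],"wx":[0,0,0,0,0,0],"wy":[0,0,0,0,0,0],"wz":[0,0,0,0,0,0],"finger_gap":[0,0,0,0,0,0]}}}

```text
t: 4.88
tcp_pos: [0.4675, 0.0581, 0.1519]
eef_rot: [-0.099, 0.919, -0.041, -0.38]
force: [2.8, 0.1, -7.8]
opening: 0.001
gripper_force: 3.9
```

Run:
```python
from h import *
s=env.observe();print(s['force'],s['tcp_pos'])
b=viewer.camera("side")[150:250,290:430,::-1]
cv2.imwrite("pics/b4.png",cv2.resize(b,None,fx=5,fy=5,interpolation=cv2.INTER_CUBIC))
```

```text
[ 2.84488389  0.12636623 -7.79330584] [0.46753227 0.05811087 0.15193249]
```

View pics/b4.png

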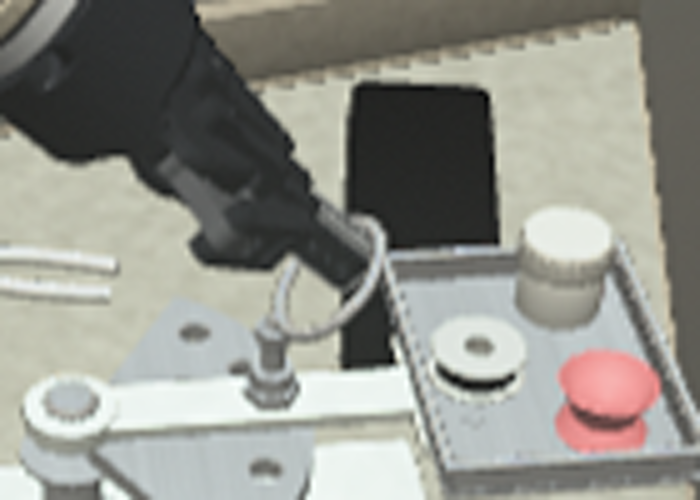

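The pin shaft is now visible, about 15 mm up between (272,335) and (272,380), and the 7.8 N reading matches. I'll work out the arc.

Add to h.py:
```python
def swing(dth,s=None):
    s=s or env.observe(); R0=R.from_quat(s['eef_rot']); Z=R.from_rotvec([0,0,dth])
    d=np.r_[s['tcp_pos'][:2]-PIV,0]
    return np.round(np.r_[R0.inv().apply(Z.apply(d)-d),R0.inv().apply([0,0,dth])],4).tolist()
```

```bash
python3 -c "
from h import *
for t in [.03,.08,.13,.18,.23,.28,.32,.35]: print(swing(-t))"
```

```text
[-0.0, 0.0034, -0.0, -0.0212, -0.0, 0.0212]
[-0.0003, 0.009, -0.0002, -0.0565, -0.0, 0.0567]
[-0.0007, 0.0146, -0.0007, -0.0918, -0.0001, 0.0921]
[-0.0013, 0.0202, -0.0013, -0.1271, -0.0001, 0.1275]
[-0.0021, 0.0257, -0.0021, -0.1624, -0.0001, 0.1629]
[-0.0031, 0.0312, -0.0031, -0.1977, -0.0002, 0.1983]
[-0.0041, 0.0355, -0.004, -0.2259, -0.0002, 0.2266]
[-0.0048, 0.0387, -0.0048, -0.2471, -0.0002, 0.2479]
```

Converted, 0.0387 m / 0.8 = 0.0484, 0.0355 m / 0.8 = 0.0444, 0.248 rad / 6.2832 = 0.0395.

>>> {"fn": "shift_gripper", "kwargs": {"segments": {"sx":[0,-0.0004,-0.0009,-0.0016,-0.0026,-0.0039,-0.0051,-0.006,-0.006],"sy":[0.0043,0.0113,0.0183,0.0253,0.0321,0.039,0.0444,0.0484,0.0484],"sz":[0,-0.0003,-0.0009,-0.0016,-0.0026,-0.0039,-0.005,-0.006,-0.006],"wx":[-0.0033,-0.009,-0.0146,-0.0202,-0.0259,-0.0315,-0.036,-0.0393,-0.0393],"wy":[0,0,0,0,0,0,0,0,0],"wz":[0.0033,0.009,0.0146,0.0203,0.0259,0.0315,0.036,0.0395,0.0395],"finger_gap":[0,0,0,0,0,0,0,0,0]}}}

```text
t: 6.05
tcp_pos: [0.4662, 0.0969, 0.1521]
eef_rot: [0.064, 0.922, 0.026, -0.381]
force: [4.4, -0.6, -8.0]
opening: -0.002
gripper_force: 4.8
```

Run:
```python
from h import *
s=env.observe();d=s['tcp_pos'][:2]-PIV;print(s['force'],np.arctan2(d[1],d[0])%(2*np.pi)-YAW,np.hypot(*d))
for n in("top","side"): cv2.imwrite(f"pics/{n}5.png",viewer.camera(n)[:,:,::-1])
a=cv2.imread("pics/top5.png")[205:345,265:385];b=cv2.imread("pics/side5.png")[150:290,280:440]
cv2.imwrite("pics/ab5.png",cv2.resize(np.hstack([a,b]),(800,400),interpolation=cv2.INTER_CUBIC))
```

```text
[ 4.43272384 -0.60097667 -7.95471651] -0.34528798366744073 0.11252863016455868
```

View pics/ab5.png

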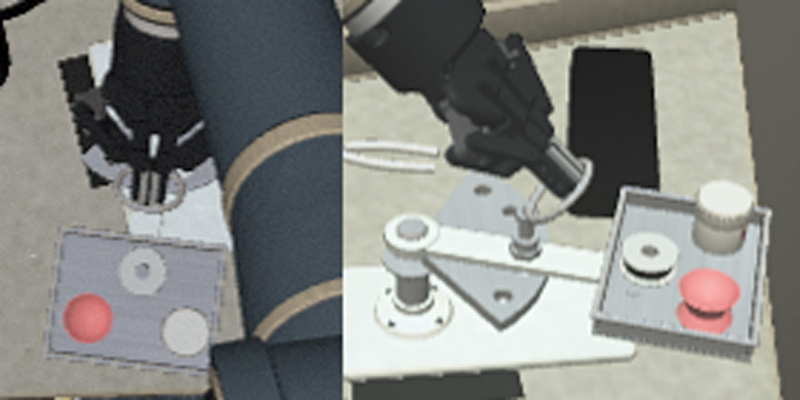

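The tray is fully visible in the top view, with corners near (63,228), (224,247), (210,370) and (48,353). All three items are standing. I'll get the arm angle from the tray and compare it with the start picture.

Run:
```python
from h import *
def ang(C):
    C=np.array(C); m=C.mean(0)-PIV; e=(C[2]+C[3]-C[0]-C[1]); w=C[0]-C[1]; 
    return np.array([np.arctan2(v[1],v[0])%(2*np.pi) for v in(m,e,np.array([-w[1],w[0]]))])
A=[onz("top",*T(*p),.107)[:2] for p in[(95,352),(313,303),(353,472),(133,523)]]
B=[onz("top",265+u/2.857-.3,205+v/2.857-.3,.107)[:2] for u,v in[(63,228),(224,247),(210,370),(48,353)]]
print(ang(A)-YAW,ang(B)-YAW,ang(B)-ang(A))
# tray silhouette by minAreaRect: grey-blue floor difference
def rect(f):
    im=cv2.imread(f).astype(int); m=((im[:,:,0]-im[:,:,2])>4)&(im.sum(2)>200)
    m=m.astype(np.uint8); m[:250]=0;m[340:]=0;m[:,:270]=0;m[:,380:]=0
    m=cv2.morphologyEx(m,cv2.MORPH_OPEN,np.ones((3,3)))
    c=max(cv2.findContours(m,0,2)[0],key=cv2.contourArea); return cv2.minAreaRect(c)
print(rect("pics/top0.png"),rect("pics/top5.png"))
```

```text
[ 0.00044079 -0.01921292 -0.01965548] [-0.34717818 -0.35576594 -0.35624288] [-0.34761897 -0.33655302 -0.3365874 ]
((340.1803283691406, 308.5163879394531), (41.284339904785156, 55.65655517578125), 76.75948333740234) ((312.11602783203125, 310.0136413574219), (56.78484344482422, 41.36180114746094), 6.709836959838867)
```

```bash
python3 -c "
from h import *
for t in [.025,.047]: print(swing(-t))"
```

```text
[-0.0, 0.0028, -0.0, -0.0176, 0.0, 0.0177]
[-0.0001, 0.0053, -0.0001, -0.0332, 0.0, 0.0333]
```

Converted, 0.0053 m / 0.8 = 0.0066, 0.0028 m / 0.8 = 0.0035, 0.0333 rad / 6.2832 = 0.0053.

>>> {"fn": "shift_gripper", "kwargs": {"segments": {"sx":[0,0,0,0],"sy":[0.0035,0.0066,0.0066,0.0066],"sz":[0,0,0,0],"wx":[-0.0028,-0.0053,-0.0053,-0.0053],"wy":[0,0,0,0],"wz":[0.0028,0.0053,0.0053,0.0053],"finger_gap":[0,0,0,0]}}}

```text
t: 6.65
tcp_pos: [0.4671, 0.102, 0.1521]
eef_rot: [0.085, 0.92, 0.035, -0.38]
force: [5.2, -1.1, -8.0]
opening: 0.001
gripper_force: 4.9
```

Run:
```python
from h import *
s=env.observe();d=s['tcp_pos'][:2]-PIV;print(s['force'],np.arctan2(d[1],d[0])%(2*np.pi)-YAW)
cv2.imwrite("pics/top6.png",viewer.camera("top")[:,:,::-1])
im=cv2.imread("pics/top6.png").astype(int); m=(((im[:,:,0]-im[:,:,2])>4)&(im.sum(2)>200)).astype(np.uint8); m[:250]=0;m[340:]=0;m[:,:270]=0;m[:,380:]=0
m=cv2.morphologyEx(m,cv2.MORPH_OPEN,np.ones((3,3)))
print(cv2.minAreaRect(max(cv2.findContours(m,0,2)[0],key=cv2.contourArea)))
```

```text
[ 5.23199965 -1.11434696 -8.03469291] -0.3912957654902547
((308.0135192871094, 309.4189453125), (57.704036712646484, 41.26414108276367), 9.462322235107422)
```

The arm is at about -0.39 rad, so I'll lower now.

Converted, -0.0165 m / 0.8 = -0.0206, -0.014 m / 0.8 = -0.0175.

>>> {"fn": "shift_gripper", "kwargs": {"segments": {"sx":[-0.0038,-0.0075,-0.0113,-0.0144,-0.0175,-0.0206,-0.0206],"sy":[0,0,0,0,0,0,0],"sz":[0.0038,0.0075,0.0113,0.0144,0.0156,0.0156,0.0156],"wx":[0,0,0,0,0,0,0],"wy":[0,0,0,0,0,0,0],"wz":[0,0,0,0,0,0,0],"finger_gap":[0,0,0,0,0,0,0]}}}

```text
t: 7.58
tcp_pos: [0.4685, 0.1023, 0.132]
eef_rot: [0.084, 0.92, 0.035, -0.382]
force: [0.2, 0.7, 0.2]
opening: 0.0
gripper_force: 0.0
```

Run:
```python
from h import *
print(row(goal(-.3927,.01)))
b=viewer.camera("side")[150:250,290:430,::-1]
cv2.imwrite("pics/b7.png",cv2.resize(b,None,fx=5,fy=5,interpolation=cv2.INTER_CUBIC))
```

```text
[-0.0064, -0.0004, 0.0008, 0.0031, -0.0014, -0.0029]
```

View pics/b7.png

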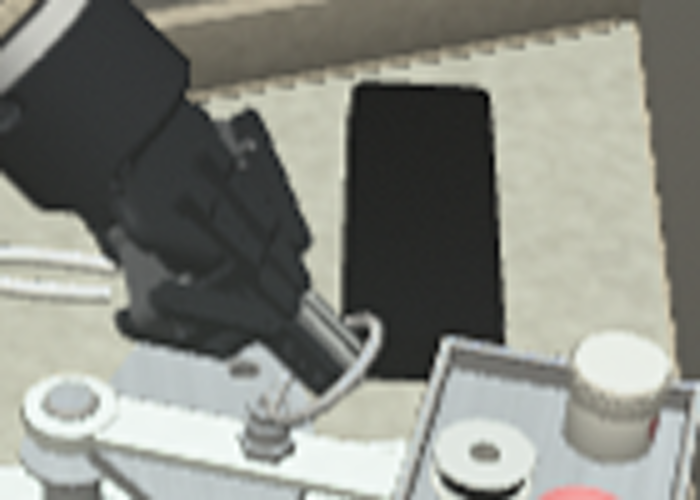

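The pin's collar sits right against its boss again at about (268,430), so the pin is home, and no force is left on the tool. I'll centre the finger in the ring and back straight out.

Converted, -0.16 m / 0.8 = -0.2, -0.11 m / 0.8 = -0.1375.

>>> {"fn": "shift_gripper", "kwargs": {"segments": {"sx":[-0.0038,-0.0075,-0.0075,-0.0075,-0.0075,-0.0075,-0.0075,-0.0075,-0.0075],"sy":[0,0,0,0,0,0,0,0,0],"sz":[0,0,-0.0188,-0.0438,-0.0875,-0.1375,-0.2,-0.2,-0.2],"wx":[0,0,0,0,0,0,0,0,0],"wy":[0,0,0,0,0,0,0,0,0],"wz":[0,0,0,0,0,0,0,0,0],"finger_gap":[0,0,0,0,0,0,0,0,0]}}}

```text
t: 8.75
tcp_pos: [0.5842, 0.0808, 0.2403]
eef_rot: [0.084, 0.92, 0.035, -0.381]
force: [-0.4, 0.1, -0.8]
opening: -0.002
gripper_force: 0.0
```

Run:
```python
from h import *
print(env.observe()['force'])
for n in("top","side"): cv2.imwrite(f"pics/{n}8.png",viewer.camera(n)[:,:,::-1])
a=cv2.imread("pics/top8.png");b=cv2.imread("pics/side8.png")[150:290,280:440]
im=a.astype(int); m=(((im[:,:,0]-im[:,:,2])>4)&(im.sum(2)>200)).astype(np.uint8); m[:250]=0;m[340:]=0;m[:,:270]=0;m[:,380:]=0
m=cv2.morphologyEx(m,cv2.MORPH_OPEN,np.ones((3,3)))
print(cv2.minAreaRect(max(cv2.findContours(m,0,2)[0],key=cv2.contourArea)))
cv2.imwrite("pics/ab8.png",cv2.resize(np.hstack([a[205:345,245:385],b]),(800,373),interpolation=cv2.INTER_CUBIC))
```

```text
[-0.42484335  0.05585137 -0.80721054]
((308.0135192871094, 309.4189453125), (57.704044342041016, 41.26414489746094), 9.462322235107422)
```

View pics/ab8.png

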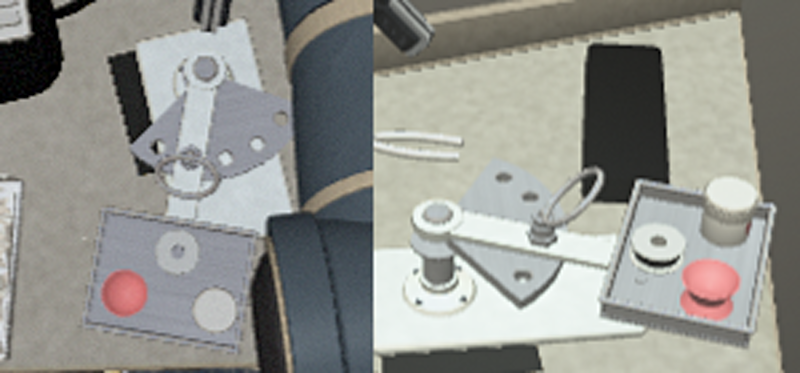

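The hand is clear and the pin is seated at the next hole, with its collar on the boss at (543,235). All three items stand on the tray and the arm angle is unchanged. I'm handing in.

```bash
python3 -c "
from cell import env, viewer, workorder
print(workorder.hand_in())"
```

```text
the job is handed in; nothing more can be done
None
```

I swung the arm one hole toward the cassette (about -0.39 rad), and the pin is home in that hole. The hand is clear, the jar, dish and spool are still standing on the tray, and I've handed the job in; it returned no verdict.

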